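# Take the sample stack off the positioning stage

### The job

Take the sample stack on the black positioning stage apart from the top down, one part at a time, and set each part gently down, upright and centred, on the parking pad of its own colour (chip holder on green, sample disc on yellow, rotator on blue, riser on red, with the riser's sides square to its pad). Do not drop or tip any part, leave the placed parts on their pads, and do not disturb the microscope objective standing nearby.

Things in the scene. Friction and masses are not known exactly. Their poses are not given: they have to be found in the camera images.
- chip_holder: top of the stack: brass round puck 30 mm in diameter with green top face and a small dark chip drawn on it (flush), green band round the side; 24 mm high, origin at the centre of its underside, z up
- sample_disc: second from the top: grey ceramic disc 40 mm in diameter with yellow top face (seen as a yellow ring round the part above) and yellow side band; 24 mm high, origin at the centre of its underside, z up
- rotator: third from the top: black round rotation mount 50 mm in diameter with blue top face (seen as a blue ring) and blue side band; 24 mm high, origin at the centre of its underside, z up
- riser: bottom of the stack: bare aluminium square block 60 x 60 mm with red top face (seen as red corners) and red side band; its x and y axes run along its sides; 24 mm high, origin at the centre of its underside, z up. All four parts stand loose, flat and plain-sided on each other, roughly centred, and weigh 0.06 to 0.3 kg
- stage: fixed black positioning stage that carries the stack: body 100 x 100 mm, flat top 90 x 90 mm at 50 mm above its origin (centre of its underside, on the work surface). Two silver micrometer heads stick out of its -x and -y sides to 89 mm from its centre, at most 33 mm high. The riser stands on its top, so the whole stack reaches 146 mm above the work surface
- pad_green: fixed parking pad: light grey square plate 84 x 84 mm, 6 mm thick, with a green disc 36 mm across inlaid flush in the middle of its flat top. Origin at the centre of its underside, so its top is 6 mm above the origin; x and y run along its sides, z up. It lies on the work surface
- pad_yellow: fixed parking pad: light grey square plate 84 x 84 mm, 6 mm thick, with a yellow disc 46 mm across inlaid flush in the middle of its flat top. Origin at the centre of its underside, so its top is 6 mm above the origin; x and y run along its sides, z up. It lies on the work surface
- pad_blue: fixed parking pad: light grey square plate 84 x 84 mm, 6 mm thick, with a blue disc 56 mm across inlaid flush in the middle of its flat top. Origin at the centre of its underside, so its top is 6 mm above the origin; x and y run along its sides, z up. It lies on the work surface
- pad_red: fixed parking pad: light grey square plate 84 x 84 mm, 6 mm thick, with a red square 66 x 66 mm inlaid flush in the middle of its flat top. Origin at the centre of its underside, so its top is 6 mm above the origin; x and y run along its sides, z up. It lies on the work surface
- objective: loose microscope objective standing on its own on the work surface: chromed, 34 mm in diameter, 48 mm high, tapered top, orange ring; origin at the centre of its underside, z up. A bystander, to be left alone
There are look-alikes about, which are no part of the job. Leave any purple or turquoise look-alike of the riser alone. There is more than one size of the sample_disc; the one meant has the size given above.

How it is judged (in metres and radians):
On the way, in this order (a step that is already met when the one before it is completed fails the run):
1. the brass chip holder stands on the green pad, released (horizontal distance between chip_holder and pad_green below 0.012 m and z of chip_holder in the frame of pad_green between 0.003 and 0.01 m and angle between chip_holder's own z axis and vertical below 0.1 rad and linear speed of chip_holder below 0.02 m/s and contact force between the fingers and chip_holder below 0.1 N), for 0.2 s.
2. the grey sample disc stands on the yellow pad, released (horizontal distance between sample_disc and pad_yellow below 0.012 m and z of sample_disc in the frame of pad_yellow between 0.003 and 0.01 m and angle between sample_disc's own z axis and vertical below 0.1 rad and linear speed of sample_disc below 0.02 m/s and contact force between the fingers and sample_disc below 0.1 N), for 0.2 s.
3. the black rotator stands on the blue pad, released (horizontal distance between rotator and pad_blue below 0.012 m and z of rotator in the frame of pad_blue between 0.003 and 0.01 m and angle between rotator's own z axis and vertical below 0.1 rad and linear speed of rotator below 0.02 m/s and contact force between the fingers and rotator below 0.1 N), for 0.2 s.
4. the aluminium riser stands on the red pad, released (horizontal distance between riser and pad_red below 0.012 m and z of riser in the frame of pad_red between 0.003 and 0.01 m and angle between riser's own z axis and vertical below 0.1 rad and linear speed of riser below 0.02 m/s and contact force between the fingers and riser below 0.1 N and (angle between the x axis of riser and the x axis of pad_red, either way round below 0.2 rad or angle between the x axis of riser and the y axis of pad_red, either way round below 0.2 rad)), for 0.2 s.
At the end, for the whole second after the job is handed in: Each part stands upright (within 0.1 rad) and at rest on the top of the pad of its own colour, its centre within 12 mm of the pad's centre; the riser's sides are parallel to its pad's sides within 0.2 rad; all parts are released (all of step 1 and all of step 2 and all of step 3 and all of step 4); the robot touches nothing.
It fails at once if a part is dropped instead of being set down (moves faster than 0.5 m/s while the fingers do not touch it) ((linear speed of chip_holder above 0.5 m/s and contact force between the fingers and chip_holder below 0.02 N) or (linear speed of sample_disc above 0.5 m/s and contact force between the fingers and sample_disc below 0.02 N) or (linear speed of rotator above 0.5 m/s and contact force between the fingers and rotator below 0.02 N) or (linear speed of riser above 0.5 m/s and contact force between the fingers and riser below 0.02 N)).
It fails at once if a part is tipped over (more than 0.8 rad) (angle between any of chip_holder, sample_disc, rotator, riser's own z axis and vertical above 0.8 rad).
It fails at once if the objective is pushed away or knocked over (moved more than 20 mm or tilted more than 0.4 rad) (distance of objective from where it was at the start of the episode above 0.02 m or angle between objective's own z axis and vertical above 0.4 rad).
It also fails if it takes over 128 s, if anything falls off the work surface, if the arm or the gripper's body presses on something with over 40 N, if the wrist force passes 120 N, or if a joint passes its speed limit or range.

### The arm

A 6-joint arm with a two-finger parallel gripper is mounted at the origin on the work surface. World frame = base frame: x ahead of the robot, y to its left, z up, the work surface at z = 0. Lengths are in m, angles in degrees, forces in N, time in s.
With the tool pointing down it reaches from about 0.35 to 0.925 m from the base axis. Payload 6.4 kg.
Tool frame: the origin (TCP) lies at the very end of the fingers, on their centre line; the grasp point (between the pads) lies ctrl.grasp_offset behind it (ctrl.grasp_offset is the distance from the TCP to the grasp point, in m); z points along the fingers, y is the line along which they close (so a half turn about z gives the same grasp; the last joint's range is limited). The gripper opens to 85 mm and grips with 20 to 120 N. Pads are 22 mm wide; open, the fingers measure 114 mm over their backs; the gripper's body (76 mm by 85 mm) begins 54 mm behind the grasp point. The pads swing forward as they close: fully open they stand 13 mm farther back than shut.
Start: joints at [-73.516, 14.043, 89.255, -0, 76.702, -9.975], TCP at [0.29, -0.582, 0.231] pointing down, gripper open.
Joint ranges: [-179.41, 179.41], [-58.25, 129.5], [7.25, 145.43], [-54.29, 234.29], [11.92, 165.04], [-157.13, 157.13]. Speed limits (degrees/s): [147.25, 147.25, 180, 180, 180, 180].

### API

Orientations are given as [roll, pitch, yaw] about the fixed x, y, z axes, in that order (R = Rz(yaw) Ry(pitch) Rx(roll)).
In Python, from bench import ctrl, imaging gives the robot as it stands. The module is installed in compiled form; this text tells all that it offers.
- The arm moves only by the tool jog_arm, never from a script. Its argument "steps" is a list of rows, each a list of 7 numbers: the shift along the world's x, y, z in cm, then the turn, a rotation vector about the world's x, y, z in degrees, then the closure, from -1 (fully open) to 1 (shut). In form: [[tx, ty, tz, rx, ry, rz, fingers], ...]. A call has 1 to 8 rows; each row is the pose to reach, as a shift and turn from the pose commanded when the call began; what a row does not reach only later rows make up. A row lasts 1/8 s, in which the tool goes at most 62.5 mm and 10.7 degrees, less where a joint would pass 70% of its speed; a pose out of reach is approached as far as the arm can. A call with a gripper value outside its range is refused whole. The fingers move at their own pace and stop on an object; "grip_force" is the grip in N (left out, the last holds). Time passes only in rows, so rows that repeat a pose let the fingers close. It gives the time, the measured TCP pose, the force and the opening at its end, in the units of the state.
- ctrl.state(): the state, without advancing time (a new reading comes with each control period).
- imaging.snapshot(name): name is "side" or "top" or "wrist"; returns a dict with "color" (384x512x3 uint8, red, green, blue), "range_z" (384x512 float32, m along the optical axis (not along the pixel's ray), 0 where there is no reading), "fovy" (degrees; the focal length in pixels is half the picture's height over the tangent of half this angle, whatever the lens; pixels are square), "cx", "cy" (the principal point, pixels), "T" (4x4, takes a point from camera to world coordinates). Camera axes: x right, y down, z forward; pixel columns grow to the right and rows downward; lengths in m; the calibration is good to about 2 mm. The wrist camera is an equidistant fisheye: a pixel r from the principal point sees the ray r / f radians off the axis. A picture is of the moment at which its call begins.
- ctrl.finish_job(): hands the job in, once; it reports no verdict.
The state is a dict: "clock": time; "joints": joint angles; "joint_velocities": joint speeds; "joint_efforts": joint torques, N m; "position": TCP position; "tcp_rot": TCP orientation; "force": force on the tool from outside, world axes, zero at the start; "wrist_torque": the same for the moment, N m; "grip_width": opening from 0.0 (shut) to 1.0 (fully open).
Only numpy, scipy, OpenCV 4.12 (cv2) and the standard library are available. Lean on these libraries where they do the work, as an engineer would, in place of code of your own. Each camera call takes 0.05 s, during which the arm holds its last target. There are 200 camera calls.

## Working session

There is one attempt and no reset: what is moved stays moved. The work goes in short steps, Python scripts to look and compute and a tool call to move; the robot and the scene stay as the last step left them, time stands still between calls to the robot, and variables do not carry over. Pictures are saved under pics/ and viewed, on a budget of 14 in all, crops included, one or two more only if the job needs it, and the job is handed in when it is done.

Besides the shell and the picture viewer there is one more tool, called after "Request:" by a JSON object that holds its "api" and its "payload", one argument or row to a line. jog_arm: Moves the arm, as the interface text tells. Its arguments: {"type":"object","properties":{"steps":{"type":"array"},"grip_force":{"type":"number"}},"required":["steps"]}

```bash
mkdir -p pics; python3 - <<'E'
from bench import ctrl, imaging
import cv2,numpy as np
print(ctrl.state(), ctrl.grasp_offset)
for n in ("top","side"):
    s=imaging.snapshot(n); print(n,s["fovy"],s["cx"],s["cy"],s["T"].round(4).tolist())
    np.savez(f"{n}0.npz",**s)
    cv2.imwrite(f"pics/{n}0.png",cv2.resize(s["color"][:,:,::-1],(800,600)))
E
```

```text
{'clock': 0.0, 'joints': array([-7.35167775e+01,  1.40851292e+01,  8.93278027e+01, -2.09863965e-04,
        7.67000064e+01, -9.97587024e+00]), 'joint_velocities': array([ 0.05047459,  0.05292967, -0.02457279, -0.03965959, -0.10818252,
       -0.00098776]), 'joint_efforts': array([ 1.32089266e-03, -4.29521477e+01, -3.26127183e+01, -8.94582149e-05,
        5.29058394e-03,  1.44618973e-06]), 'position': array([ 0.28944588, -0.5813581 ,  0.23014191]), 'tcp_rot': array([-1.79888734e+02, -1.93636135e-02,  2.64591225e+01]), 'force': array([-1.21997893,  0.57853299,  0.08099216]), 'wrist_torque': array([-0.015426  , -0.06191048, -0.06292709]), 'grip_width': 0.9992345115683546} 0.0187
top 53.901230800501196 253.84144957545882 194.5600158103161 [[0.0004, -0.9807, 0.1953, 0.2928], [-1.0, -0.0012, -0.0039, -0.0235], [0.0041, -0.1953, -0.9807, 1.1741], [0.0, 0.0, 0.0, 1.0]]
side 53.49506226804549 255.75161748156538 188.85030408130405 [[-0.7795, -0.337, 0.5281, 0.0208], [-0.6264, 0.4215, -0.6557, 0.6165], [-0.0016, -0.8419, -0.5397, 0.5965], [0.0, 0.0, 0.0, 1.0]]
```

View pics/top0.png

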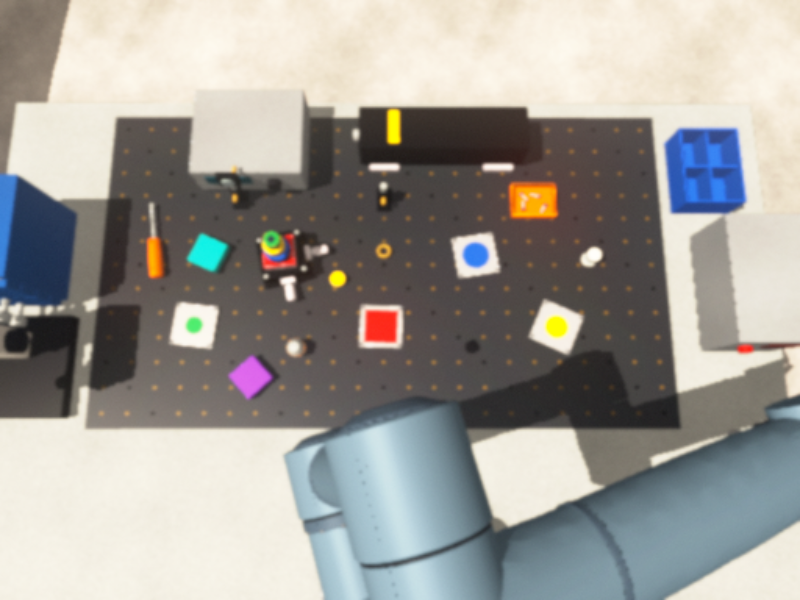

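View pics/side0.png

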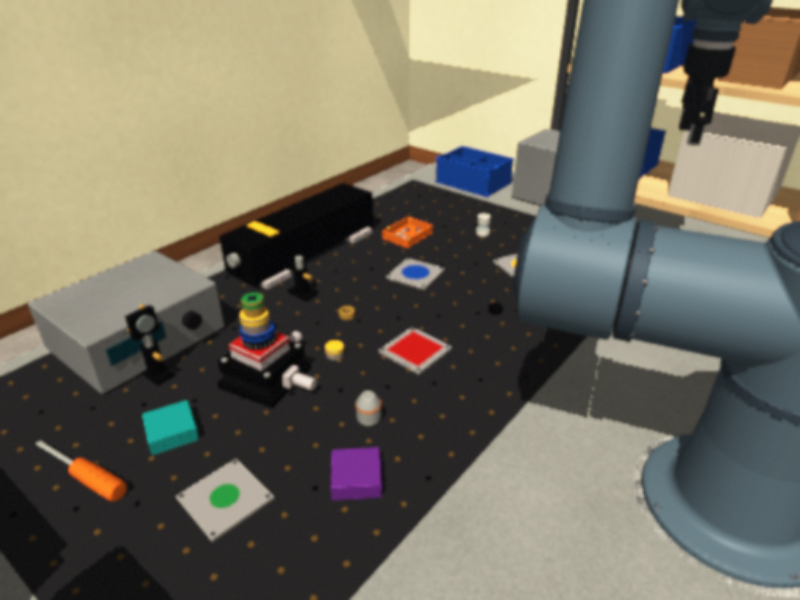

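The top view shows, at 800x600 scale: the stack at (272,245), green pad (194,325), red pad (381,326), blue pad (476,255), yellow pad (556,326) and the objective (296,347). The look-alikes are a small yellow disc (337,279), a turquoise block (208,252) and a purple block (250,377). The side view agrees.

```bash
cat > h.py <<'E'
import numpy as np, cv2
def cast(s,px,z,fish=False):
    px=np.atleast_2d(np.asarray(px,float)); f=192/np.tan(np.radians(s["fovy"]/2))
    d=px-[float(s["cx"]),float(s["cy"])]
    if fish:
        r=np.hypot(*d.T)+1e-9; t=r/f; c=np.c_[d/r[:,None]*np.sin(t)[:,None],np.cos(t)]
    else: c=np.c_[d/f,np.ones(len(d))]
    w=c@s["T"][:3,:3].T; o=s["T"][:3,3]
    return (o+w*((z-o[2])/w[:,2])[:,None])[:,:2]
H={"green":(45,80),"yellow":(24,35),"blue":(100,125),"red":(0,10),"orange":(11,20)}
def mask(img,c,smin=110,vmin=50):
    h=cv2.cvtColor(img,cv2.COLOR_RGB2HSV); lo,hi=H[c]
    m=cv2.inRange(h,(lo,smin,vmin),(hi,255,255))
    if c=="red": m|=cv2.inRange(h,(172,smin,vmin),(180,255,255))
    return m
def blobs(m,amin=25):
    cs=cv2.findContours(m,cv2.RETR_EXTERNAL,cv2.CHAIN_APPROX_NONE)[0]
    return sorted([c[:,0,:] for c in cs if cv2.contourArea(c)>amin],key=len,reverse=True)
def fit(s,c,z,fish=False):
    p=cast(s,c,z,fish).astype(np.float32)
    (x,y),(a,b),t=cv2.minAreaRect(p*1000); M=cv2.moments((p*1e5).round().astype(np.int32))
    return dict(rect=[round(v,1) for v in (x,y,a,b,t)], cen=[round(M["m10"]/M["m00"]/100,1),round(M["m01"]/M["m00"]/100,1)])
E
python3 - <<'E'
from h import *
s=dict(np.load("top0.npz"))
for c in H:
    for b in blobs(mask(s["color"],c)):
        if b[:,1].max()<110 or b[:,0].max()>400 or b[:,0].min()<60: continue
        print(c,b.mean(0).round(),len(b),"pad z",fit(s,b,.006))
g=[b for b in blobs(mask(s["color"],"green")) if b[:,1].mean()<180]
for b in g: print("holder",fit(s,b,.146))
h=cv2.cvtColor(s["color"],cv2.COLOR_RGB2HSV)
# pad plates yaw
m=cv2.inRange(h,(0,0,150),(180,70,255))
for b in blobs(m,300):
    f=fit(s,b,.006)
    if 70<f["rect"][2]<100 and 70<f["rect"][3]<100: print("pad",b.mean(0).round(),f)
E
```

```text
green [174. 152.] 28 pad z {'rect': [663.5, 230.8, 30.8, 29.0, 2.3], 'cen': [664.0, 230.4]}
green [124. 208.] 23 pad z {'rect': [482.4, 377.9, 25.8, 25.0, 3.7], 'cen': [483.1, 378.5]}
yellow [175. 157.] 43 pad z {'rect': [648.7, 226.8, 33.4, 41.7, 21.2], 'cen': [641.5, 234.0]}
yellow [356. 209.] 37 pad z {'rect': [481.4, -346.9, 40.8, 41.8, 87.2], 'cen': [480.9, -347.5]}
yellow [216. 178.] 26 pad z {'rect': [579.1, 93.8, 26.2, 28.7, 0.1], 'cen': [579.3, 93.9]}
blue [304. 163.] 43 pad z {'rect': [629.1, -189.1, 45.0, 46.9, 88.7], 'cen': [629.9, -189.2]}
red [341. 128.] 200 pad z {'rect': [746.5, -313.2, 86.4, 107.3, 0.1], 'cen': [747.9, -316.1]}
red [ 99. 166.] 119 pad z {'rect': [622.5, 467.4, 90.0, 36.7, 9.3], 'cen': [622.9, 461.9]}
red [180. 163.] 90 pad z {'rect': [637.3, 215.2, 72.3, 75.7, 7.5], 'cen': [626.8, 205.9]}
red [243. 208.] 76 pad z {'rect': [481.1, 4.1, 60.2, 65.5, 0.1], 'cen': [481.1, 4.3]}
orange [341. 128.] 97 pad z {'rect': [746.0, -313.4, 98.5, 79.7, 87.9], 'cen': [748.1, -312.6]}
orange [ 98. 165.] 57 pad z {'rect': [624.1, 468.6, 83.4, 26.4, 7.5], 'cen': [622.8, 469.3]}
orange [245. 160.] 30 pad z {'rect': [637.9, -0.5, 34.9, 32.3, 44.0], 'cen': [638.6, -0.2]}
orange [245. 128.] 19 pad z {'rect': [747.3, 2.5, 20.7, 16.4, 0.1], 'cen': [747.3, 1.6]}
holder {'rect': [619.1, 200.4, 27.1, 25.5, 2.3], 'cen': [619.5, 200.0]}
pad [124. 208.] {'rect': [483.1, 379.2, 89.4, 89.2, 83.6], 'cen': [482.9, 379.0]}
pad [243. 208.] {'rect': [481.3, 5.7, 85.6, 87.7, 0.1], 'cen': [481.1, 4.7]}
pad [304. 163.] {'rect': [629.5, -188.2, 88.9, 89.1, 9.1], 'cen': [629.5, -188.6]}
pad [355. 209.] {'rect': [481.0, -346.9, 88.1, 89.0, 65.5], 'cen': [480.7, -347.0]}
```

Request:
{"api": "jog_arm", "payload": {
  "steps": [
    [4,6,4,0,0,-5,-1],
    [8,11,8,0,0,-10,-1],
    [12,16,10,0,0,-15,-1],
    [15,21.5,10,0,0,-20,-1],
    [18,27,10,0,0,-25,-1],
    [20,33,10,0,0,-26.5,-1],
    [22,39,10,0,0,-26.5,-1],
    [24,45,10,0,0,-26.5,-1]
  ]
}}

```text
clock: 1.1
position: [0.518, -0.1644, 0.3308]
tcp_rot: [-180.0, 0.0, -0.1]
force: [1.3, -0.5, -0.5]
grip_width: 1.001
```

Request:
{"api": "jog_arm", "payload": {
  "steps": [
    [2,5,0,0,0,0,-1],
    [4,10,0,0,0,0,-1],
    [5,15,0,0,0,0,-1],
    [6,20,0,0,0,0,-1],
    [7,25,0,0,0,0,-1],
    [8.5,30,0,0,0,0,-1],
    [9,33.2,0,0,0,0,-1],
    [9,33.2,0,0,0,0,-1]
  ]
}}

```text
clock: 2.1
position: [0.6074, 0.1675, 0.3303]
tcp_rot: [180.0, 0.1, 0.1]
force: [0.1, -0.4, -0.4]
grip_width: 0.999
```

```bash
python3 - <<'E'
from bench import ctrl, imaging
from h import *
st=ctrl.state(); print(st["clock"],st["position"],st["tcp_rot"],st["joints"].round(1))
s=imaging.snapshot("wrist"); np.savez("w1.npz",**s); print(s["fovy"],s["T"].round(3).tolist())
cv2.imwrite("pics/w1.png",cv2.resize(s["color"][:,:,::-1],(800,600)))
E
```

```text
2.1 [0.60740292 0.16746806 0.33027857] [1.79997182e+02 8.37119775e-02 1.46080689e-01] [ 5.1  7.9 86.1  0.  86.2 95. ]
65.70646984690485 [[0.003, -0.958, -0.286, 0.681], [-1.0, -0.002, -0.002, 0.168], [0.001, 0.286, -0.958, 0.473], [0.0, 0.0, 0.0, 1.0]]
```

View pics/w1.png

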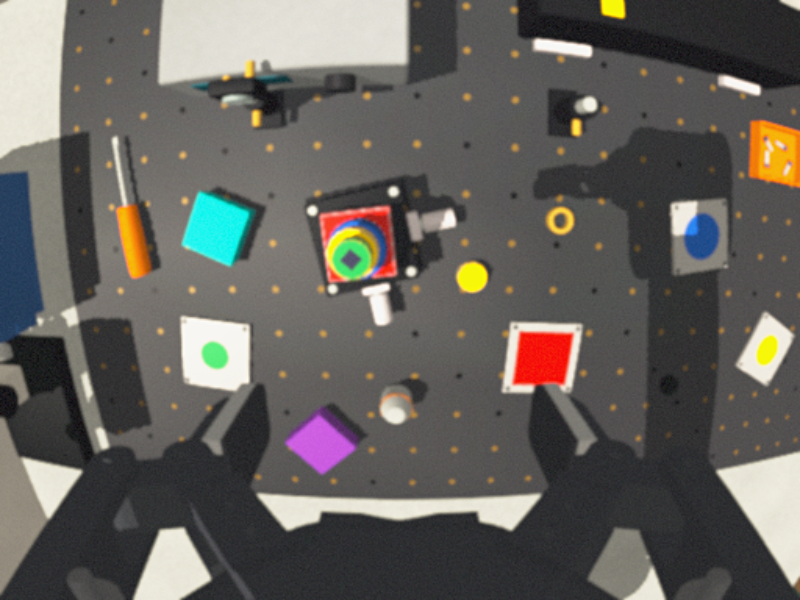

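The wrist view at 800x600 shows the stack at (355,240) with the green top at (350,259). Stage and riser are turned about 10-14°, and the pads are all clear.

```bash
python3 - <<'E'
from h import *
s=dict(np.load("w1.npz"))
for c,z in (("green",.146),("yellow",.122),("blue",.098),("red",.074)):
    for b in blobs(mask(s["color"],c)):
        if 195<b[:,0].mean()<275 and 110<b[:,1].mean()<200: print(c,b.mean(0).round(),fit(s,b,z,1), "circ",(np.array(cv2.minEnclosingCircle((cast(s,b,z,1)*1000).astype(np.float32))[0])).round(1))
# pads, seen by the wrist
for c in ("green","red"):
    for b in blobs(mask(s["color"],c),200):
        if b[:,1].mean()>200: print("pad",c,fit(s,b,.006,1))
for i,b in enumerate(blobs(mask(s["color"],"orange"))):
    if b[:,1].mean()>230: print("obj",fit(s,b,.03,1))
cv2.imwrite("pics/c1.png",cv2.resize(s["color"][110:200,180:300,::-1],(800,600),interpolation=cv2.INTER_CUBIC))
E
```

```text
green [225. 165.] {'rect': [621.0, 200.5, 25.5, 28.3, 44.2], 'cen': [620.3, 201.3]} circ [620.3 200.2]
yellow [225. 159.] {'rect': [622.1, 204.2, 36.6, 34.7, 86.6], 'cen': [627.9, 206.4]} circ [620.3 203.7]
blue [236. 152.] {'rect': [626.4, 193.1, 46.8, 26.0, 40.6], 'cen': [630.3, 190.2]} circ [620.6 199.6]
red [233. 149.] {'rect': [620.1, 201.9, 64.0, 63.1, 6.3], 'cen': [631.4, 196.5]} circ [621.7 201.6]
red [213. 176.] {'rect': [593.6, 223.7, 13.8, 14.2, 89.8], 'cen': [591.1, 224.9]} circ [593.6 223.7]
pad red {'rect': [481.6, 4.6, 64.5, 66.9, 87.9], 'cen': [482.8, 4.6]}
```

View pics/c1.png

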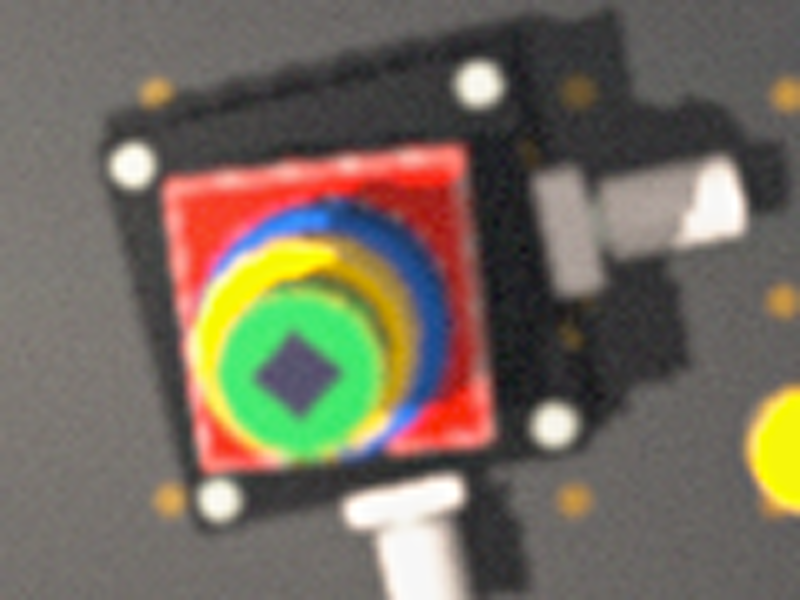

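Request:
{"api": "jog_arm", "payload": {
  "steps": [
    [1.3,3.3,-3,0,0,0,-1],
    [1.3,3.3,-8,0,0,0,-1],
    [1.3,3.3,-12,0,0,0,-1],
    [1.3,3.3,-15,0,0,0,-1],
    [1.3,3.3,-17,0,0,0,-1],
    [1.3,3.3,-19,0,0,0,-1],
    [1.3,3.3,-20.4,0,0,0,-1],
    [1.3,3.3,-20.4,0,0,0,-1]
  ],
  "grip_force": 40
}}

```text
clock: 3.15
position: [0.6203, 0.1984, 0.1262]
tcp_rot: [180.0, 0.1, -0.0]
force: [-0.0, -0.5, -0.7]
grip_width: 0.995
```

Request:
{"api": "jog_arm", "payload": {
  "steps": [
    [0,0,0,0,0,0,0],
    [0,0,0,0,0,0,0.3],
    [0,0,0,0,0,0,0.6],
    [0,0,0,0,0,0,0.8],
    [0,0,0,0,0,0,1],
    [0,0,0,0,0,0,1],
    [0,0,0,0,0,0,1],
    [0,0,0,0,0,0,1]
  ]
}}

```text
clock: 4.15
position: [0.6214, 0.1988, 0.1282]
tcp_rot: [-180.0, -0.1, -0.0]
force: [-0.2, 1.6, 4.8]
grip_width: 0.334
```

Request:
{"api": "jog_arm", "payload": {
  "steps": [
    [0,0,0.3,0,0,0,1],
    [0,0,0.8,0,0,0,1],
    [0,0,2,0,0,0,1],
    [0,0,4,0,0,0,1],
    [0,0,6,0,0,0,1],
    [0,0,8,0,0,0,1],
    [0,0,9,0,0,0,1],
    [0,0,9,0,0,0,1]
  ]
}}

```text
clock: 5.15
position: [0.6212, 0.1986, 0.2185]
tcp_rot: [-180.0, -0.1, -0.0]
force: [0.5, -0.6, -2.1]
grip_width: 0.329
```

```bash
cat > look.py <<'E'
import sys
from bench import ctrl, imaging
from h import *
st=ctrl.state(); print(st["clock"],st["position"].round(4),st["tcp_rot"].round(2),st["force"].round(1),round(st["grip_width"],3))
for n in sys.argv[2:]:
    s=imaging.snapshot(n); np.savez(f"{sys.argv[1]}_{n}.npz",**s)
    cv2.imwrite(f"pics/{sys.argv[1]}_{n}.png",cv2.resize(s["color"][:,:,::-1],(800,600)))
E
python3 look.py a wrist
```

```text
5.15 [0.6212 0.1986 0.2185] [-1.7999e+02 -1.1000e-01 -4.0000e-02] [ 0.5 -0.6 -2.1] 0.329
```

View pics/a_wrist.png

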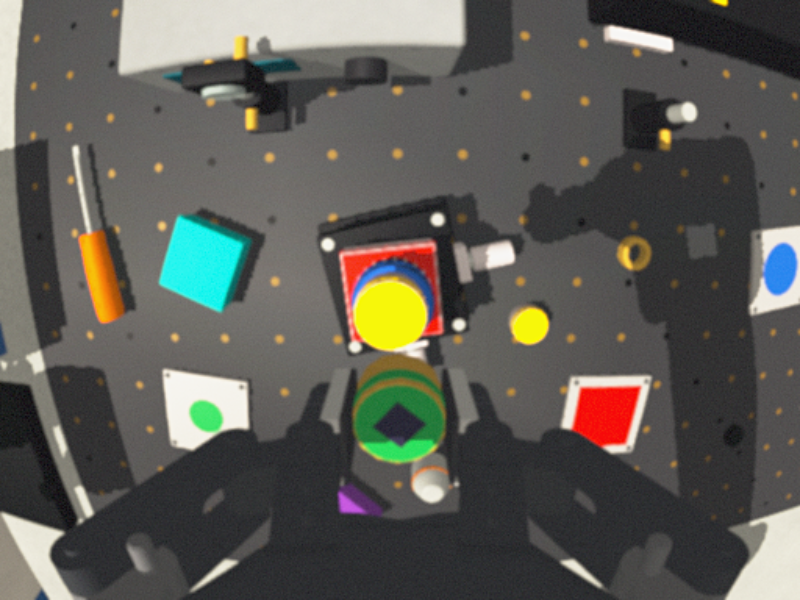

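The holder is held upright with its top at (400,425), and the rest of the stack is undisturbed, with the yellow disc at (390,313).

```bash
python3 - <<'E'
from h import *
s=dict(np.load("a_wrist.npz"))
for c,z,lim in (("green",.2365,(225,290,230,310)),("yellow",.122,(220,280,170,230)),("green",.006,(110,160,240,290)),("red",.006,(350,430,240,300)),("orange",.03,(255,300,290,320))):
    for b in blobs(mask(s["color"],c)):
        m=b.mean(0)
        if lim[0]<m[0]<lim[1] and lim[2]<m[1]<lim[3]: print(c,m.round(),fit(s,b,z,1))
E
```

```text
green [255. 271.] {'rect': [620.1, 198.6, 27.0, 27.6, 51.2], 'cen': [620.0, 198.5]}
green [255. 245.] {'rect': [633.0, 198.6, 11.4, 27.5, 1.1], 'cen': [635.4, 198.4]}
yellow [249. 201.] {'rect': [620.1, 203.4, 38.8, 38.9, 12.3], 'cen': [619.9, 203.5]}
green [132. 266.] {'rect': [484.9, 378.5, 30.3, 31.6, 3.6], 'cen': [484.9, 378.4]}
red [388. 264.] {'rect': [481.6, 4.8, 64.8, 66.8, 88.3], 'cen': [484.4, 2.9]}
orange [273. 301.] {'rect': [448.3, 173.7, 12.4, 32.8, 17.6], 'cen': [450.0, 173.0]}
```

Request:
{"api": "jog_arm", "payload": {
  "steps": [
    [-1,1.3,0,0,0,0,1],
    [-3.5,4.6,0,0,0,0,1],
    [-6,8,0,0,0,0,1],
    [-8.5,11.3,0,0,0,0,1],
    [-11,14.6,0,0,0,0,1],
    [-12.8,17,0,0,0,0,1],
    [-13.6,18,-1,0,0,0,1],
    [-13.6,18,-4,0,0,0,1]
  ]
}}

```text
clock: 6.2
position: [0.4846, 0.3798, 0.1775]
tcp_rot: [-179.9, -0.1, 0.1]
force: [0.0, 0.5, -1.2]
grip_width: 0.33
```

Request:
{"api": "jog_arm", "payload": {
  "steps": [
    [0,0,-4,0,0,0,1],
    [0,0,-8,0,0,0,1],
    [0,0,-11,0,0,0,1],
    [0,0,-13,0,0,0,1],
    [0,0,-14.5,0,0,0,1],
    [0,0,-15.5,0,0,0,1],
    [0,0,-15.9,0,0,0,1],
    [0,0,-15.9,0,0,0,1]
  ]
}}

```text
clock: 7.2
position: [0.4851, 0.3787, 0.0186]
tcp_rot: [-180.0, -0.0, -0.0]
force: [-0.0, 0.5, -1.4]
grip_width: 0.336
```

Request:
{"api": "jog_arm", "payload": {
  "steps": [
    [0,0,-0.1,0,0,0,1],
    [0,0,-0.2,0,0,0,1],
    [0,0,-0.3,0,0,0,1],
    [0,0,-0.4,0,0,0,1],
    [0,0,-0.5,0,0,0,1],
    [0,0,-0.5,0,0,0,1]
  ]
}}

```text
clock: 7.95
position: [0.4846, 0.3785, 0.0131]
tcp_rot: [180.0, 0.0, -0.0]
force: [-0.4, -0.0, -0.8]
grip_width: 0.333
```

Request:
{"api": "jog_arm", "payload": {
  "steps": [
    [0,0,-0.1,0,0,0,1],
    [0,0,-0.2,0,0,0,1],
    [0,0,-0.2,0,0,0,1]
  ]
}}

```text
clock: 8.32
position: [0.4849, 0.3786, 0.0122]
tcp_rot: [180.0, 0.0, -0.0]
force: [-3.6, -2.3, 5.9]
grip_width: 0.33
```

Request:
{"api": "jog_arm", "payload": {
  "steps": [
    [0,0,0.05,0,0,0,0.2],
    [0,0,0.05,0,0,0,-0.2],
    [0,0,0.05,0,0,0,-0.6],
    [0,0,0.05,0,0,0,-1],
    [0,0,0.5,0,0,0,-1],
    [0,0,2,0,0,0,-1],
    [0,0,5,0,0,0,-1],
    [0,0,10,0,0,0,-1]
  ]
}}

```text
clock: 9.32
position: [0.4837, 0.378, 0.1116]
tcp_rot: [179.9, 0.1, -0.0]
force: [0.3, 0.5, -0.3]
grip_width: 0.997
```

Request:
{"api": "jog_arm", "payload": {
  "steps": [
    [0,0,5,0,0,0,-1],
    [2,-2.5,10,0,0,0,-1],
    [5,-6.5,12,0,0,0,-1],
    [8,-10.5,12,0,0,0,-1],
    [11,-14.5,12,0,0,0,-1],
    [13.4,-17.7,11,0,0,0,-1],
    [13.4,-17.7,9,0,0,0,-1],
    [13.4,-17.7,9,0,0,0,-1]
  ]
}}

```text
clock: 10.32
position: [0.617, 0.2017, 0.1993]
tcp_rot: [180.0, 0.2, -0.0]
force: [0.1, -0.2, 0.4]
grip_width: 0.997
```

```bash
python3 look.py b wrist; python3 - <<'E'
from h import *
s=dict(np.load("b_wrist.npz"))
for c,z in (("green",.03),("yellow",.122)):
    for b in blobs(mask(s["color"],c)):
        print(c,b.mean(0).round(),fit(s,b,z,1))
E
```

```text
10.325 [0.617  0.2017 0.1993] [ 1.7999e+02  2.4000e-01 -4.0000e-02] [ 0.1 -0.2  0.4] 0.997
green [124. 264.] {'rect': [507.0, 369.6, 14.8, 24.0, 49.8], 'cen': [508.5, 370.9]}
green [119. 275.] {'rect': [489.4, 382.1, 12.4, 24.6, 36.6], 'cen': [490.0, 381.6]}
yellow [256. 198.] {'rect': [618.9, 203.5, 38.9, 37.5, 68.4], 'cen': [618.2, 204.7]}
yellow [345. 209.] {'rect': [614.7, 128.4, 20.0, 18.8, 89.9], 'cen': [614.6, 128.4]}
yellow [148.  18.] {'rect': [767.5, 282.9, 11.8, 3.3, 2.3], 'cen': [767.8, 283.2]}
yellow [436.  84.] {'rect': [722.1, 51.9, 8.6, 3.2, 1.0], 'cen': [722.1, 51.9]}
```

View pics/b_wrist.png

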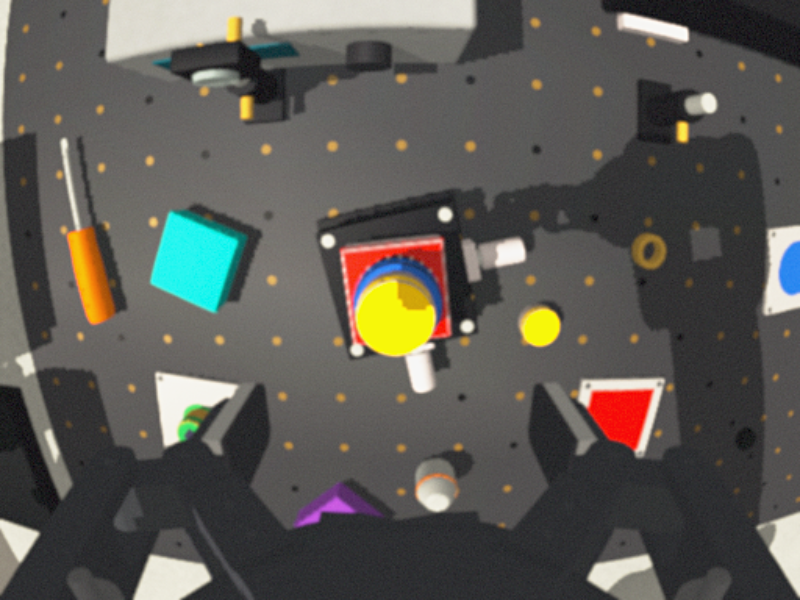

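The holder stands on the green pad at (195,420), partly hidden by a finger. The disc is at (395,315), centred on the stack.

Request:
{"api": "jog_arm", "payload": {
  "steps": [
    [0.25,0.2,-2,0,0,0,-1],
    [0.25,0.2,-5,0,0,0,-1],
    [0.25,0.2,-7.5,0,0,0,-1],
    [0.25,0.2,-9,0,0,0,-1],
    [0.25,0.2,-9.6,0,0,0,-1],
    [0.25,0.2,-9.6,0,0,0,-0.6],
    [0.25,0.2,-9.6,0,0,0,-0.2],
    [0.25,0.2,-9.6,0,0,0,0.2]
  ]
}}

```text
clock: 11.38
position: [0.6222, 0.2036, 0.1068]
tcp_rot: [-180.0, -0.1, -0.0]
force: [-1.6, -0.9, -0.5]
grip_width: 0.445
```

Request:
{"api": "jog_arm", "payload": {
  "steps": [
    [0,0,0,0,0,0,0.5],
    [0,0,0,0,0,0,1],
    [0,0,0,0,0,0,1],
    [0,0,0,0,0,0,1]
  ]
}}

```text
clock: 11.88
position: [0.6222, 0.2036, 0.1066]
tcp_rot: [-180.0, -0.1, -0.0]
force: [0.6, 0.3, 6.3]
grip_width: 0.449
```

Request:
{"api": "jog_arm", "payload": {
  "steps": [
    [0,0,0.3,0,0,0,1],
    [0,0,0.8,0,0,0,1],
    [0,0,2,0,0,0,1],
    [0,0,5,0,0,0,1],
    [0,0,8,0,0,0,1],
    [0,0,10,0,0,0,1],
    [0,0,12,0,0,0,1],
    [0,0,12,0,0,0,1]
  ]
}}

```text
clock: 12.88
position: [0.6221, 0.2037, 0.2272]
tcp_rot: [-180.0, -0.2, -0.0]
force: [-0.0, -0.7, -0.7]
grip_width: 0.454
```

```bash
python3 look.py c wrist side; python3 - <<'E'
from h import *
s=dict(np.load("c_wrist.npz"))
for c,z in (("yellow",.236),("blue",.098),("orange",.03)):
    for b in blobs(mask(s["color"],c)):
        print(c,b.mean(0).round(),fit(s,b,z,1))
E
```

```text
12.875 [0.6221 0.2037 0.2272] [-1.7997e+02 -1.9000e-01 -4.0000e-02] [-0.  -0.7 -0.7] 0.454
yellow [243. 260.] {'rect': [620.6, 210.3, 24.7, 18.5, 21.5], 'cen': [623.6, 208.8]}
yellow [251. 285.] {'rect': [605.0, 203.4, 38.5, 18.5, 88.8], 'cen': [605.0, 203.1]}
yellow [268. 234.] {'rect': [635.7, 196.0, 24.8, 5.6, 68.8], 'cen': [637.6, 198.7]}
yellow [287. 263.] {'rect': [620.8, 187.1, 13.6, 5.2, 2.1], 'cen': [619.7, 186.3]}
yellow [273. 270.] {'rect': [616.5, 193.9, 6.5, 8.2, 18.7], 'cen': [617.1, 192.9]}
yellow [341. 207.] {'rect': [650.7, 161.7, 11.1, 10.3, 89.9], 'cen': [650.7, 161.7]}
yellow [457.   2.] {'rect': [764.1, 95.3, 3.6, 11.2, 16.1], 'cen': [764.6, 94.9]}
yellow [161.  32.] {'rect': [734.6, 246.9, 6.5, 1.5, 1.5], 'cen': [734.6, 246.8]}
blue [257. 192.] {'rect': [620.2, 202.1, 46.9, 50.3, 90.0], 'cen': [619.7, 202.0]}
blue [  2. 211.] {'rect': [593.0, 531.7, 15.8, 75.9, 70.0], 'cen': [589.6, 535.0]}
blue [497. 171.] {'rect': [647.2, -89.8, 37.8, 38.6, 61.7], 'cen': [647.0, -89.6]}
orange [ 72. 176.] {'rect': [624.9, 447.2, 77.1, 37.7, 7.4], 'cen': [623.6, 445.7]}
orange [406. 162.] {'rect': [642.0, 13.0, 27.0, 32.0, 1.6], 'cen': [641.9, 12.7]}
orange [168.  77.] {'rect': [739.6, 304.1, 9.9, 16.7, 85.8], 'cen': [739.8, 304.1]}
orange [425.  90.] {'rect': [734.7, -10.4, 16.7, 12.3, 7.7], 'cen': [735.1, -9.9]}
```

View pics/c_side.png

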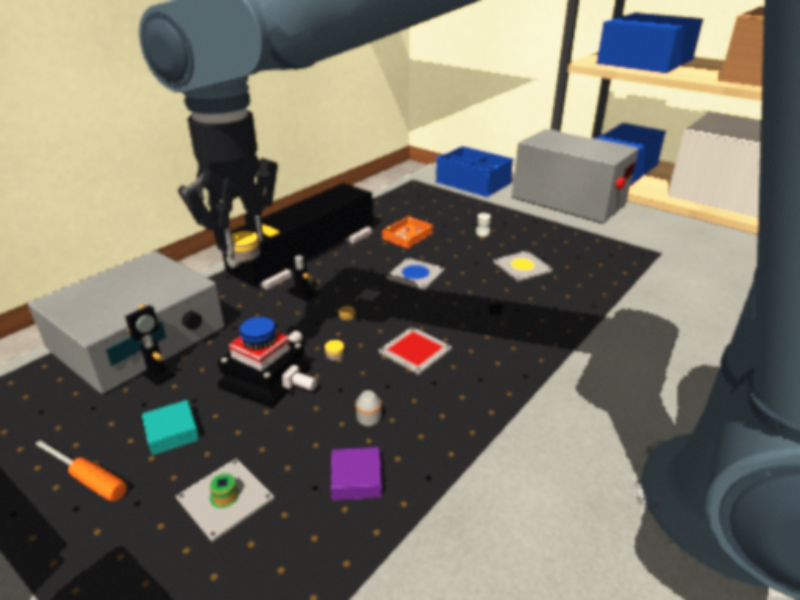

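The side view shows the holder upright on the green pad (223,490). The disc is held level at (245,243), and the rotator and riser are in place at (258,340).

Request:
{"api": "jog_arm", "payload": {
  "steps": [
    [-0.5,-2,0,0,0,0,1],
    [-1.5,-6,0,0,0,0,1],
    [-2.6,-10.5,0,0,0,0,1],
    [-3.9,-15.5,0,0,0,0,1],
    [-5.2,-20.5,0,0,0,0,1],
    [-6.5,-25.5,0,0,0,0,1],
    [-7.8,-30.5,0,0,0,0,1],
    [-9,-35.5,0,0,0,0,1]
  ]
}}

```text
clock: 13.98
position: [0.5294, -0.1535, 0.2242]
tcp_rot: [-180.0, 0.1, -0.1]
force: [0.5, -1.0, -0.1]
grip_width: 0.449
```

Request:
{"api": "jog_arm", "payload": {
  "steps": [
    [-1.3,-5,0,0,0,0,1],
    [-2.6,-10,0,0,0,0,1],
    [-3.8,-14.5,0,0,0,0,1],
    [-4.6,-17.8,0,0,0,0,1],
    [-5,-19.5,-1,0,0,0,1],
    [-5,-19.5,-4,0,0,0,1],
    [-5,-19.5,-8,0,0,0,1],
    [-5,-19.5,-12,0,0,0,1]
  ]
}}

```text
clock: 14.98
position: [0.4805, -0.3455, 0.1028]
tcp_rot: [-179.9, 0.1, -0.0]
force: [-0.0, -0.4, -1.8]
grip_width: 0.447
```

```bash
python3 look.py d wrist; python3 - <<'E'
from h import *
s=dict(np.load("d_wrist.npz"))
h=cv2.cvtColor(s["color"],cv2.COLOR_RGB2HSV)
for c,z in (("yellow",.006),("yellow",.122)):
    for b in blobs(mask(s["color"],c)): print(c,b.mean(0).round(),fit(s,b,z,1))
for b in blobs(cv2.inRange(h,(0,0,150),(180,70,255)),400): print("plate",b.mean(0).round(),fit(s,b,.006,1))
E
```

```text
14.975 [ 0.4805 -0.3455  0.1028] [-1.7993e+02  6.0000e-02 -1.0000e-02] [-0.  -0.4 -1.8] 0.447
yellow [269. 257.] {'rect': [426.8, -360.7, 43.4, 34.1, 11.3], 'cen': [425.1, -363.5]}
yellow [232. 255.] {'rect': [425.2, -324.5, 18.0, 45.6, 47.3], 'cen': [430.1, -325.0]}
yellow [256. 285.] {'rect': [391.5, -345.4, 68.8, 33.6, 86.7], 'cen': [392.0, -346.3]}
yellow [257. 197.] {'rect': [483.4, -347.0, 44.9, 41.7, 87.7], 'cen': [482.6, -346.9]}
yellow [248. 231.] {'rect': [451.3, -339.1, 5.3, 30.4, 11.2], 'cen': [451.5, -340.1]}
yellow [238. 269.] {'rect': [411.9, -329.2, 11.7, 18.7, 44.3], 'cen': [411.3, -328.9]}
yellow [253. 251.] {'rect': [431.4, -342.7, 8.0, 13.2, 73.6], 'cen': [431.5, -343.0]}
yellow [269. 257.] {'rect': [488.6, -353.4, 22.4, 17.6, 11.3], 'cen': [487.7, -354.9]}
yellow [232. 255.] {'rect': [487.7, -334.8, 9.3, 23.5, 47.3], 'cen': [490.2, -335.0]}
yellow [256. 285.] {'rect': [470.4, -345.5, 35.4, 17.3, 86.7], 'cen': [470.6, -346.0]}
yellow [257. 197.] {'rect': [517.7, -346.4, 23.1, 21.5, 87.7], 'cen': [517.3, -346.3]}
yellow [248. 231.] {'rect': [501.1, -342.3, 2.7, 15.7, 11.2], 'cen': [501.3, -342.8]}
yellow [238. 269.] {'rect': [480.9, -337.2, 6.0, 9.7, 44.3], 'cen': [480.6, -337.1]}
yellow [253. 251.] {'rect': [490.9, -344.1, 4.1, 6.8, 73.6], 'cen': [491.0, -344.3]}
plate [493. 190.] {'rect': [391.4, -640.7, 610.0, 164.7, 18.0], 'cen': [372.2, -656.2]}
plate [252. 190.] {'rect': [481.8, -346.7, 84.3, 84.2, 65.3], 'cen': [490.8, -337.3]}
plate [83. 44.] {'rect': [630.4, -189.0, 84.6, 84.5, 9.1], 'cen': [627.9, -187.9]}
plate [354.  29.] {'rect': [628.0, -427.1, 31.8, 50.5, 39.6], 'cen': [628.3, -427.6]}
plate [ 13. 370.] {'rect': [126.5, 98.6, 85.0, 169.7, 55.1], 'cen': [149.9, 97.6]}
```

View pics/d_wrist.png

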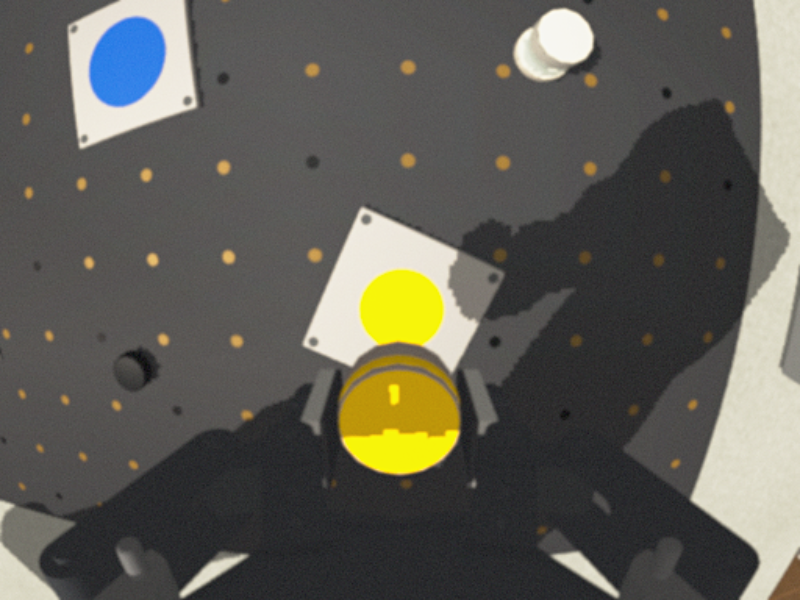

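The disc is held level at (400,410), with the yellow pad ahead at (402,308). Fine correction +2 mm x, -1.5 mm y, then down.

Request:
{"api": "jog_arm", "payload": {
  "steps": [
    [0.2,-0.15,-3,0,0,0,1],
    [0.2,-0.15,-5.5,0,0,0,1],
    [0.2,-0.15,-7.3,0,0,0,1],
    [0.2,-0.15,-8.2,0,0,0,1],
    [0.2,-0.15,-8.4,0,0,0,1],
    [0.2,-0.15,-8.5,0,0,0,1],
    [0.2,-0.15,-8.6,0,0,0,1],
    [0.2,-0.15,-8.6,0,0,0,1]
  ]
}}

```text
clock: 16.02
position: [0.4835, -0.3482, 0.0197]
tcp_rot: [180.0, -0.0, -0.0]
force: [-0.7, 0.5, -1.1]
grip_width: 0.453
```

Request:
{"api": "jog_arm", "payload": {
  "steps": [
    [0,0,-0.1,0,0,0,1],
    [0,0,-0.2,0,0,0,1],
    [0,0,-0.2,0,0,0,1]
  ]
}}

```text
clock: 16.4
position: [0.4832, -0.3479, 0.0171]
tcp_rot: [-180.0, 0.0, -0.0]
force: [-0.2, -0.6, -1.1]
grip_width: 0.447
```

Request:
{"api": "jog_arm", "payload": {
  "steps": [
    [0,0,-0.1,0,0,0,1],
    [0,0,-0.2,0,0,0,1],
    [0,0,-0.2,0,0,0,1]
  ]
}}

```text
clock: 16.77
position: [0.4832, -0.3479, 0.0151]
tcp_rot: [-180.0, 0.0, -0.0]
force: [0.4, 0.5, -0.3]
grip_width: 0.446
```

Request:
{"api": "jog_arm", "payload": {
  "steps": [
    [0,0,-0.1,0,0,0,1],
    [0,0,-0.2,0,0,0,1],
    [0,0,-0.2,0,0,0,1]
  ]
}}

```text
clock: 17.15
position: [0.4834, -0.3481, 0.0146]
tcp_rot: [-180.0, 0.0, -0.0]
force: [-4.0, 3.5, 10.0]
grip_width: 0.447
```

Touched down. Release and go back for the rotator.

Request:
{"api": "jog_arm", "payload": {
  "steps": [
    [0,0,0.1,0,0,0,-0.1],
    [0,0,0.1,0,0,0,-0.4],
    [0,0,0.1,0,0,0,-0.7],
    [0,0,0.1,0,0,0,-1],
    [0,0,0.5,0,0,0,-1],
    [0,0,2,0,0,0,-1],
    [0,0,6,0,0,0,-1],
    [0,0,12,0,0,0,-1]
  ]
}}

```text
clock: 18.15
position: [0.4823, -0.347, 0.1337]
tcp_rot: [-179.9, 0.1, -0.0]
force: [0.9, -1.0, 0.9]
grip_width: 0.995
```

Request:
{"api": "jog_arm", "payload": {
  "steps": [
    [0,1,5,0,0,0,-1],
    [2,6,7.5,0,0,0,-1],
    [3.3,12,7.5,0,0,0,-1],
    [4.7,18,7.5,0,0,0,-1],
    [6,24,7.5,0,0,0,-1],
    [7.5,30,7.5,0,0,0,-1],
    [9,36,7.5,0,0,0,-1],
    [10.5,42,7.5,0,0,0,-1]
  ]
}}

```text
clock: 19.15
position: [0.5887, 0.074, 0.2098]
tcp_rot: [180.0, -0.1, -0.0]
force: [0.8, -0.9, -0.0]
grip_width: 0.996
```

```bash
python3 look.py e; 
```

```text
19.15 [0.5887 0.074  0.2098] [ 1.7999e+02 -1.2000e-01 -4.0000e-02] [ 0.8 -0.9 -0. ] 0.996
```

Request:
{"api": "jog_arm", "payload": {
  "steps": [
    [1.5,5.5,0,0,0,0,-1],
    [2.8,10,-1,0,0,0,-1],
    [3.15,12.8,-3,0,0,0,-1],
    [3.15,12.8,-4,0,0,0,-1],
    [3.15,12.8,-4,0,0,0,-1]
  ]
}}

```text
clock: 19.77
position: [0.6192, 0.1994, 0.1679]
tcp_rot: [180.0, 0.1, -0.1]
force: [-0.4, -0.7, 1.2]
grip_width: 1.0
```

```bash
python3 look.py f wrist; python3 - <<'E'
from h import *
s=dict(np.load("f_wrist.npz"))
for c,z in (("blue",.098),("red",.074)):
    for b in blobs(mask(s["color"],c)):
        if 150<b[:,0].mean()<350: print(c,b.mean(0).round(),fit(s,b,z,1))
E
```

```text
19.775 [0.6192 0.1994 0.1679] [ 1.7997e+02  7.0000e-02 -5.0000e-02] [-0.4 -0.7  1.2] 1.0
blue [251. 208.] {'rect': [620.4, 202.6, 50.5, 47.9, 26.4], 'cen': [620.1, 202.1]}
red [257. 189.] {'rect': [618.6, 201.9, 58.8, 59.3, 6.1], 'cen': [634.1, 200.0]}
red [223. 229.] {'rect': [593.2, 227.6, 18.6, 8.2, 33.6], 'cen': [591.9, 225.3]}
```

Request:
{"api": "jog_arm", "payload": {
  "steps": [
    [0.1,0.2,-2,0,0,0,-1],
    [0.1,0.2,-5,0,0,0,-1],
    [0.1,0.2,-7.2,0,0,0,-1],
    [0.1,0.2,-8.4,0,0,0,-1],
    [0.1,0.2,-8.8,0,0,0,-1],
    [0.1,0.2,-8.8,0,0,0,-0.6],
    [0.1,0.2,-8.8,0,0,0,-0.3],
    [0.1,0.2,-8.8,0,0,0,0]
  ]
}}

```text
clock: 20.82
position: [0.6217, 0.2022, 0.0817]
tcp_rot: [-180.0, -0.1, -0.0]
force: [-0.5, 0.5, 3.3]
grip_width: 0.564
```

Request:
{"api": "jog_arm", "payload": {
  "steps": [
    [0,0,0,0,0,0,0.5],
    [0,0,0,0,0,0,1],
    [0,0,0,0,0,0,1],
    [0,0,0,0,0,0,1]
  ]
}}

```text
clock: 21.32
position: [0.6217, 0.2022, 0.0817]
tcp_rot: [-180.0, -0.1, -0.0]
force: [-0.4, -0.2, 5.6]
grip_width: 0.568
```

Request:
{"api": "jog_arm", "payload": {
  "steps": [
    [0,0,0.3,0,0,0,1],
    [0,0,0.8,0,0,0,1],
    [0,0,2,0,0,0,1],
    [0,0,5,0,0,0,1],
    [0,0,8,0,0,0,1],
    [0,0,11,0,0,0,1],
    [0,0,13,0,0,0,1],
    [0,0,13,0,0,0,1]
  ]
}}

```text
clock: 22.32
position: [0.6217, 0.2022, 0.2124]
tcp_rot: [-180.0, -0.2, -0.0]
force: [0.3, -0.3, -1.2]
grip_width: 0.568
```

```bash
python3 look.py g wrist; python3 - <<'E'
from h import *
s=dict(np.load("g_wrist.npz"))
for c,z in (("blue",.226),("red",.074)):
    for b in blobs(mask(s["color"],c)):
        if 150<b[:,0].mean()<350: print(c,b.mean(0).round(),fit(s,b,z,1))
E
```

```text
22.325 [0.6217 0.2022 0.2124] [-1.7997e+02 -2.2000e-01 -4.0000e-02] [ 0.3 -0.3 -1.2] 0.568
blue [255. 265.] {'rect': [619.8, 202.1, 49.7, 54.0, 89.9], 'cen': [619.5, 202.1]}
red [254. 188.] {'rect': [620.1, 202.4, 60.9, 62.4, 3.5], 'cen': [620.9, 201.5]}
```

View pics/g_wrist.png

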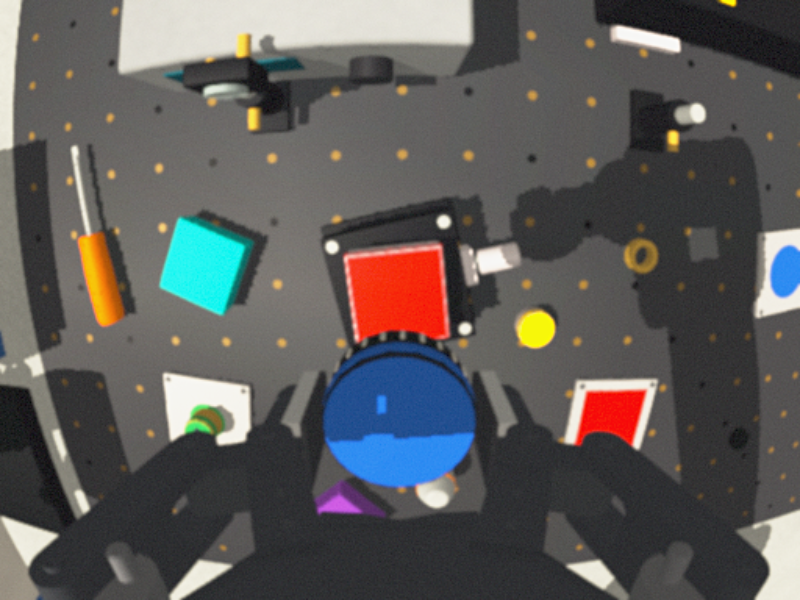

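The rotator is held level at (400,410), and the riser is now bare on the stage at (398,292).

Request:
{"api": "jog_arm", "payload": {
  "steps": [
    [0,-2,0,0,0,0,1],
    [0.2,-6,0,0,0,0,1],
    [0.3,-10.5,0,0,0,0,1],
    [0.4,-15.5,0,0,0,0,1],
    [0.5,-20.5,0,0,0,0,1],
    [0.6,-25.5,0,0,0,0,1],
    [0.7,-30.5,0,0,0,0,1],
    [0.9,-35,0,0,0,0,1]
  ]
}}

```text
clock: 23.38
position: [0.6282, -0.1507, 0.2084]
tcp_rot: [-180.0, 0.2, -0.1]
force: [0.2, 0.6, -1.5]
grip_width: 0.566
```

Request:
{"api": "jog_arm", "payload": {
  "steps": [
    [0,-3,0,0,0,0,1],
    [0,-4.1,-1,0,0,0,1],
    [0,-4.1,-4,0,0,0,1],
    [0,-4.1,-8,0,0,0,1],
    [0,-4.1,-11,0,0,0,1],
    [0,-4.1,-12,0,0,0,1],
    [0,-4.1,-12,0,0,0,1]
  ]
}}

```text
clock: 24.25
position: [0.6292, -0.1884, 0.0893]
tcp_rot: [-179.9, 0.1, -0.0]
force: [0.9, -0.3, -0.6]
grip_width: 0.566
```

```bash
python3 look.py i wrist; python3 - <<'E'
from h import *
s=dict(np.load("i_wrist.npz"))
h=cv2.cvtColor(s["color"],cv2.COLOR_RGB2HSV)
for b in blobs(mask(s["color"],"blue")): print("blue",b.mean(0).round(),"pad",fit(s,b,.006,1),"top",fit(s,b,.106,1))
for b in blobs(cv2.inRange(h,(0,0,130),(180,70,255)),400): print("plate",b.mean(0).round(),fit(s,b,.006,1))
E
```

```text
24.25 [ 0.6292 -0.1884  0.0893] [-1.7995e+02  9.0000e-02 -2.0000e-02] [ 0.9 -0.3 -0.6] 0.566
blue [255. 265.] pad {'rect': [570.2, -188.6, 87.0, 95.0, 90.0], 'cen': [569.6, -188.6]} top {'rect': [629.1, -188.6, 48.4, 52.9, 90.0], 'cen': [628.7, -188.6]}
blue [255. 197.] pad {'rect': [636.9, -188.8, 41.0, 53.9, 1.1], 'cen': [636.9, -188.9]} top {'rect': [666.2, -188.7, 22.8, 30.0, 1.1], 'cen': [666.2, -188.8]}
plate [257. 188.] {'rect': [631.2, -188.4, 84.1, 84.9, 9.2], 'cen': [645.4, -188.3]}
plate [503. 362.] {'rect': [322.8, -604.0, 211.6, 64.6, 34.7], 'cen': [330.1, -611.2]}
plate [494. 217.] {'rect': [613.2, -443.8, 82.5, 31.6, 68.1], 'cen': [612.8, -441.4]}
plate [46.  5.] {'rect': [816.1, 3.5, 70.7, 15.5, 73.7], 'cen': [820.4, 12.1]}
```

Request:
{"api": "jog_arm", "payload": {
  "steps": [
    [0.1,0,-3,0,0,0,1],
    [0.1,0,-5.3,0,0,0,1],
    [0.1,0,-6.6,0,0,0,1],
    [0.1,0,-7,0,0,0,1],
    [0.1,0,-7.1,0,0,0,1],
    [0.1,0,-7.2,0,0,0,1],
    [0.1,0,-7.3,0,0,0,1],
    [0.1,0,-7.3,0,0,0,1]
  ]
}}

```text
clock: 25.3
position: [0.6309, -0.189, 0.0175]
tcp_rot: [180.0, -0.0, -0.0]
force: [-0.5, -0.0, -0.5]
grip_width: 0.566
```

Request:
{"api": "jog_arm", "payload": {
  "steps": [
    [0,0,-0.1,0,0,0,1],
    [0,0,-0.2,0,0,0,1],
    [0,0,-0.2,0,0,0,1]
  ]
}}

```text
clock: 25.68
position: [0.6306, -0.1889, 0.015]
tcp_rot: [-180.0, 0.0, -0.0]
force: [0.5, 0.8, 0.0]
grip_width: 0.566
```

Request:
{"api": "jog_arm", "payload": {
  "steps": [
    [0,0,-0.1,0,0,0,1],
    [0,0,-0.2,0,0,0,1],
    [0,0,-0.2,0,0,0,1]
  ]
}}

```text
clock: 26.05
position: [0.6308, -0.189, 0.0137]
tcp_rot: [180.0, 0.0, -0.0]
force: [-2.2, 0.4, 2.7]
grip_width: 0.568
```

Contact. Release and return for the riser.

Request:
{"api": "jog_arm", "payload": {
  "steps": [
    [0,0,0,0,0,0,-0.3],
    [0,0,0,0,0,0,-0.6],
    [0,0,0,0,0,0,-0.8],
    [0,0,0,0,0,0,-1],
    [0,0,0.5,0,0,0,-1],
    [0,0,2,0,0,0,-1],
    [0,0,6,0,0,0,-1],
    [0,0,12,0,0,0,-1]
  ]
}}

```text
clock: 27.05
position: [0.6296, -0.1884, 0.1336]
tcp_rot: [-179.9, 0.2, -0.0]
force: [0.6, -0.5, 0.6]
grip_width: 1.003
```

Request:
{"api": "jog_arm", "payload": {
  "steps": [
    [0,5,2,0,0,1,-1],
    [0,11,2,0,0,2,-1],
    [0,17,2,0,0,3,-1],
    [-0.3,23,2,0,0,4,-1],
    [-0.6,29,2,0,0,5,-1],
    [-0.9,34.5,2,0,0,6,-1],
    [-1,38,1.5,0,0,6.3,-1],
    [-1,39,1,0,0,6.3,-1]
  ]
}}

```text
clock: 28.05
position: [0.6207, 0.2031, 0.1444]
tcp_rot: [-180.0, -0.1, 6.4]
force: [-0.2, -0.2, -0.2]
grip_width: 1.0
```

```bash
python3 look.py j wrist side; python3 - <<'E'
from h import *
s=dict(np.load("j_wrist.npz"))
for b in blobs(mask(s["color"],"red")): 
    print("red",b.mean(0).round(),"riser",fit(s,b,.074,1),"pad",fit(s,b,.006,1)["rect"])
E
```

```text
28.05 [0.6207 0.2031 0.1444] [-1.80e+02 -1.00e-01  6.42e+00] [-0.2 -0.2 -0.2] 1.0
red [256. 211.] riser {'rect': [618.5, 201.7, 59.1, 58.7, 6.3], 'cen': [618.5, 202.2]} pad [594.6, 198.7, 78.0, 77.4, 6.3]
red [415. 291.] riser {'rect': [553.6, 40.0, 25.7, 7.4, 85.2], 'cen': [553.6, 38.8]} pad [508.9, -14.6, 33.9, 9.8, 85.2]
```

View pics/j_side.png

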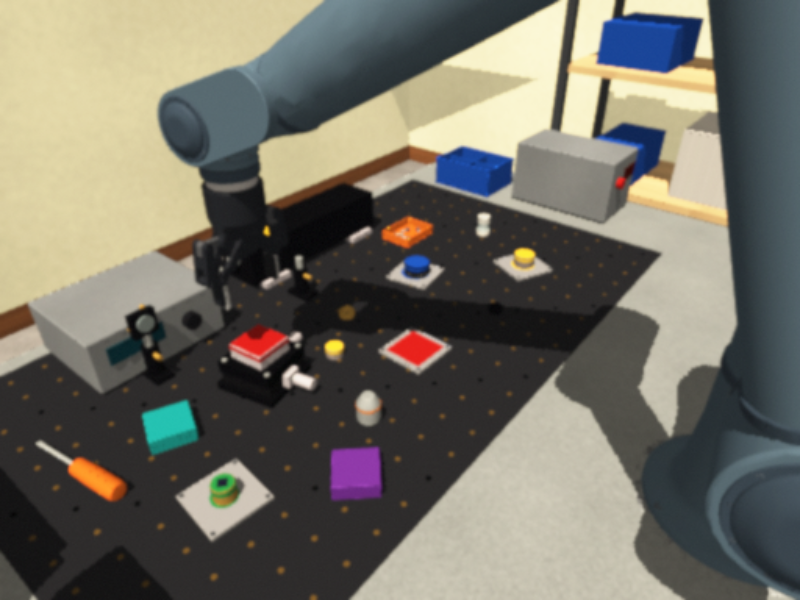

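The side view shows three parts upright on their pads and the objective untouched at (368,408). The riser at (258,345) is next.

Request:
{"api": "jog_arm", "payload": {
  "steps": [
    [-0.1,-0.1,-2,0,0,0,-1],
    [-0.1,-0.1,-5,0,0,0,-1],
    [-0.1,-0.1,-7.2,0,0,0,-1],
    [-0.1,-0.1,-8.4,0,0,0,-1],
    [-0.1,-0.1,-8.8,0,0,0,-1],
    [-0.1,-0.1,-8.8,0,0,0,-0.7],
    [-0.1,-0.1,-8.8,0,0,0,-0.5],
    [-0.1,-0.1,-8.8,0,0,0,-0.2]
  ],
  "grip_force": 50
}}

```text
clock: 29.15
position: [0.6209, 0.2004, 0.0569]
tcp_rot: [-180.0, -0.2, 6.3]
force: [-0.8, 0.6, 5.3]
grip_width: 0.685
```

Request:
{"api": "jog_arm", "payload": {
  "steps": [
    [0,0,0,0,0,0,0.3],
    [0,0,0,0,0,0,1],
    [0,0,0,0,0,0,1],
    [0,0,0,0,0,0,1]
  ]
}}

```text
clock: 29.65
position: [0.6209, 0.2004, 0.0569]
tcp_rot: [-180.0, -0.2, 6.3]
force: [0.2, 1.8, 6.5]
grip_width: 0.686
```

Request:
{"api": "jog_arm", "payload": {
  "steps": [
    [0,0,0.3,0,0,0,1],
    [0,0,0.8,0,0,0,1],
    [0,0,2,0,0,0,1],
    [0,0,5,0,0,0,1],
    [0,0,8,0,0,0,1],
    [0,0,11,0,0,0,1],
    [0,0,13,0,0,0,1],
    [0,0,13,0,0,0,1]
  ]
}}

```text
clock: 30.65
position: [0.6208, 0.2002, 0.1874]
tcp_rot: [-180.0, -0.2, 6.3]
force: [-0.3, 0.3, -3.2]
grip_width: 0.689
```

```bash
python3 look.py k wrist; python3 - <<'E'
from h import *
s=dict(np.load("k_wrist.npz"))
for b in blobs(mask(s["color"],"red")): 
    print("red",b.mean(0).round(),"riser",fit(s,b,.204,1),"pad",fit(s,b,.006,1)["rect"])
E
```

```text
30.65 [0.6208 0.2002 0.1874] [-180.     -0.23    6.26] [-0.3  0.3 -3.2] 0.689
red [255. 264.] riser {'rect': [619.0, 199.7, 59.0, 59.2, 6.6], 'cen': [619.1, 199.6]} pad [502.2, 186.5, 151.6, 152.2, 6.6]
red [255. 208.] riser {'rect': [651.2, 203.3, 2.9, 59.3, 6.7], 'cen': [651.3, 203.7]} pad [585.1, 195.9, 7.4, 152.4, 6.7]
red [386. 277.] riser {'rect': [618.8, 128.8, 25.6, 10.2, 88.4], 'cen': [619.8, 130.9]} pad [501.8, 4.3, 65.8, 26.3, 88.4]
```

View pics/k_wrist.png

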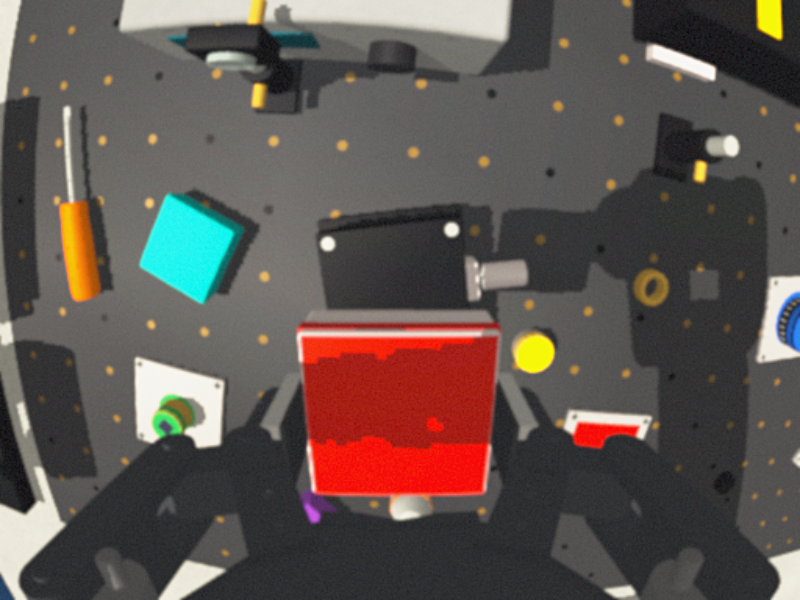

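The riser is held level and square in the jaws at (400,410), and the stage is empty.

Request:
{"api": "jog_arm", "payload": {
  "steps": [
    [-0.7,-1,0,0,0,-0.5,1],
    [-2.5,-3.5,0,0,0,-1.5,1],
    [-4.7,-6.6,0,0,0,-2.5,1],
    [-7,-9.9,0,0,0,-3.5,1],
    [-9.4,-13.3,0,0,0,-5,1],
    [-11.8,-16.7,0,0,0,-6,1],
    [-13.4,-19,0,0,0,-7,1],
    [-13.8,-19.5,-1,0,0,-7,1]
  ]
}}

```text
clock: 31.7
position: [0.4806, 0.0039, 0.1744]
tcp_rot: [180.0, 0.0, -0.9]
force: [0.4, -0.4, -3.9]
grip_width: 0.689
```

Request:
{"api": "jog_arm", "payload": {
  "steps": [
    [0,0,-3,0,0,0,1],
    [0,0,-6,0,0,0,1],
    [0,0,-8,0,0,0,1],
    [0,0,-9,0,0,0,1],
    [0,0,-9,0,0,0,1]
  ]
}}

```text
clock: 32.33
position: [0.4811, 0.0054, 0.0842]
tcp_rot: [-180.0, 0.1, -0.7]
force: [0.0, 0.1, -2.9]
grip_width: 0.683
```

```bash
python3 look.py l wrist; python3 - <<'E'
from h import *
s=dict(np.load("l_wrist.npz"))
h=cv2.cvtColor(s["color"],cv2.COLOR_RGB2HSV)
for b in blobs(mask(s["color"],"red")): print("red",b.mean(0).round(),"riser",fit(s,b,.104,1),"pad",fit(s,b,.006,1)["rect"])
for b in blobs(cv2.inRange(h,(0,0,130),(180,70,255)),100): print("plate",b.mean(0).round(),fit(s,b,.006,1))
E
```

```text
32.325 [0.4811 0.0054 0.0842] [-1.7997e+02  1.2000e-01 -7.2000e-01] [ 0.   0.1 -2.9] 0.683
red [255. 264.] riser {'rect': [481.2, 5.2, 58.2, 57.6, 89.1], 'cen': [481.4, 5.2]} pad [422.2, 5.7, 104.8, 103.6, 89.1]
red [255. 209.] riser {'rect': [512.9, 4.9, 58.6, 2.8, 89.7], 'cen': [512.9, 5.0]} pad [479.3, 5.3, 105.4, 5.0, 89.7]
red [256. 181.] riser {'rect': [525.0, 4.3, 36.5, 15.4, 89.2], 'cen': [525.0, 4.4]} pad [501.0, 4.1, 65.7, 27.7, 89.2]
plate [463.  44.] {'rect': [630.4, -186.8, 84.9, 89.8, 9.3], 'cen': [626.3, -179.6]}
plate [258. 178.] {'rect': [504.0, 5.0, 93.3, 43.5, 89.3], 'cen': [503.0, 5.8]}
plate [251. 213.] {'rect': [475.5, 6.4, 9.4, 104.3, 3.6], 'cen': [475.8, 6.4]}
plate [ 34. 126.] {'rect': [555.3, 203.9, 52.5, 48.0, 11.8], 'cen': [558.1, 204.0]}
plate [78. 25.] {'rect': [640.1, 149.4, 37.5, 59.5, 8.5], 'cen': [639.8, 152.1]}
plate [500. 355.] {'rect': [204.3, -394.0, 258.0, 57.8, 39.9], 'cen': [216.2, -383.4]}
plate [ 10. 357.] {'rect': [214.1, 409.7, 56.3, 248.8, 47.9], 'cen': [222.9, 401.3]}
plate [ 65. 267.] {'rect': [418.1, 199.9, 37.8, 42.0, 11.9], 'cen': [417.2, 200.0]}
plate [388. 370.] {'rect': [263.5, -160.7, 93.4, 24.9, 45.5], 'cen': [265.8, -155.8]}
plate [121. 372.] {'rect': [265.2, 179.0, 23.8, 92.8, 42.3], 'cen': [266.0, 174.9]}
```

View pics/l_wrist.png

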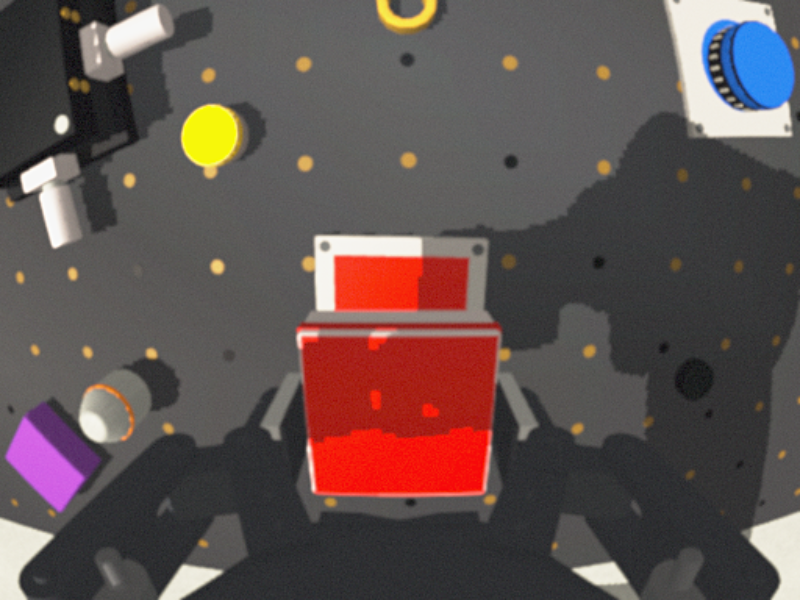

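The riser is aligned above the red pad (pad edge at (400,285)), square and centred.

Request:
{"api": "jog_arm", "payload": {
  "steps": [
    [0.1,0,-3,0,0,0,1],
    [0.1,0,-5,0,0,0,1],
    [0.1,0,-6.2,0,0,0,1],
    [0.1,0,-6.6,0,0,0,1],
    [0.1,0,-6.7,0,0,0,1],
    [0.1,0,-6.8,0,0,0,1],
    [0.1,0,-6.9,0,0,0,1],
    [0.1,0,-6.9,0,0,0,1]
  ]
}}

```text
clock: 33.38
position: [0.4829, 0.005, 0.0164]
tcp_rot: [180.0, -0.0, -0.7]
force: [-0.1, 0.5, -1.8]
grip_width: 0.684
```

Request:
{"api": "jog_arm", "payload": {
  "steps": [
    [0,0,-0.1,0,0,0,1],
    [0,0,-0.2,0,0,0,1],
    [0,0,-0.2,0,0,0,1]
  ]
}}

```text
clock: 33.75
position: [0.4827, 0.005, 0.0141]
tcp_rot: [-180.0, 0.0, -0.7]
force: [-0.8, -0.4, -2.6]
grip_width: 0.686
```

Request:
{"api": "jog_arm", "payload": {
  "steps": [
    [0,0,-0.1,0,0,0,1],
    [0,0,-0.2,0,0,0,1],
    [0,0,-0.2,0,0,0,1]
  ]
}}

```text
clock: 34.12
position: [0.4829, 0.005, 0.0128]
tcp_rot: [-180.0, 0.0, -0.7]
force: [-3.7, 0.1, 4.9]
grip_width: 0.687
```

Request:
{"api": "jog_arm", "payload": {
  "steps": [
    [0,0,0,0,0,0,-0.5],
    [0,0,0,0,0,0,-0.7],
    [0,0,0,0,0,0,-1],
    [0,0,0,0,0,0,-1],
    [0,0,0.5,0,0,0,-1],
    [0,0,2,0,0,0,-1],
    [0,0,6,0,0,0,-1],
    [0,0,12,0,0,0,-1]
  ]
}}

```text
clock: 35.12
position: [0.4815, 0.0053, 0.133]
tcp_rot: [-180.0, 0.2, -0.7]
force: [1.6, -0.3, 0.3]
grip_width: 1.004
```

Request:
{"api": "jog_arm", "payload": {
  "steps": [
    [0,0,5,0,0,0,-1],
    [0,0,10,0,0,0,-1],
    [0,-5,13,0,0,0,-1],
    [0,-10,15,0,0,0,-1],
    [-1,-16,15,0,0,0,-1],
    [-2,-20,15,0,0,0,-1],
    [-2,-22,15,0,0,0,-1],
    [-2,-22,15,0,0,0,-1]
  ]
}}

```text
clock: 36.12
position: [0.4628, -0.2154, 0.2827]
tcp_rot: [-180.0, -0.0, -0.8]
force: [-0.4, 0.7, 0.3]
grip_width: 1.002
```

```bash
python3 look.py z top side; python3 - <<'E'
from h import *
s=dict(np.load("z_top.npz"))
for c in ("green","yellow","blue","red"):
    for b in blobs(mask(s["color"],c)):
        if b[:,1].max()<110 or b[:,0].max()>400 or b[:,0].min()<110: continue
        print(c,b.mean(0).round(),fit(s,b,.03))
E
```

```text
36.125 [ 0.4628 -0.2154  0.2827] [-1.7999e+02 -3.0000e-02 -8.3000e-01] [-0.4  0.7  0.3] 1.002
green [123. 207.] {'rect': [479.8, 371.7, 21.7, 27.8, 0.1], 'cen': [480.6, 373.1]}
yellow [357. 206.] {'rect': [488.2, -344.2, 36.7, 30.1, 54.5], 'cen': [485.7, -345.7]}
yellow [216. 178.] {'rect': [573.2, 91.4, 25.6, 28.1, 0.1], 'cen': [573.4, 91.5]}
blue [305. 162.] {'rect': [625.4, -188.9, 45.7, 50.6, 0.1], 'cen': [624.8, -188.3]}
red [339. 126.] {'rect': [738.8, -306.5, 81.3, 102.8, 0.1], 'cen': [746.8, -299.1]}
red [244. 208.] {'rect': [477.2, 2.2, 59.0, 61.6, 0.1], 'cen': [477.8, 1.8]}
```

View pics/z_side.png

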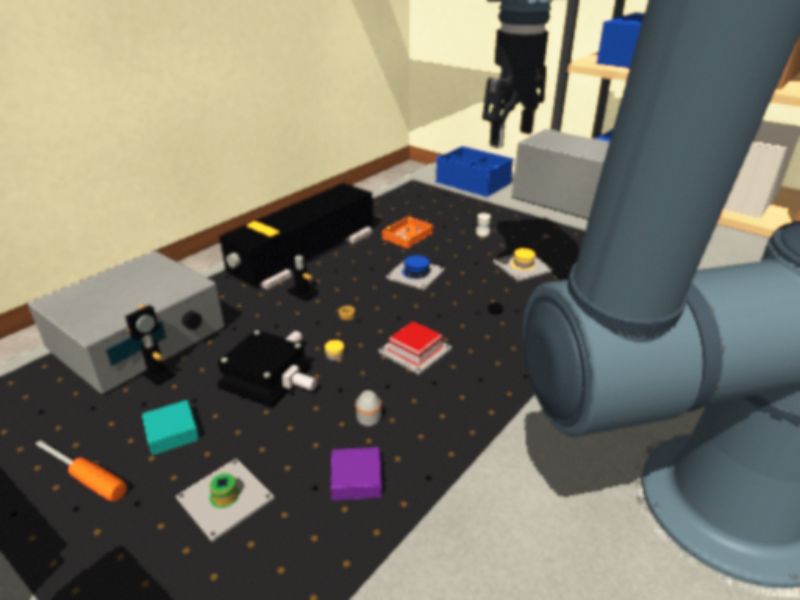

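View pics/z_top.png

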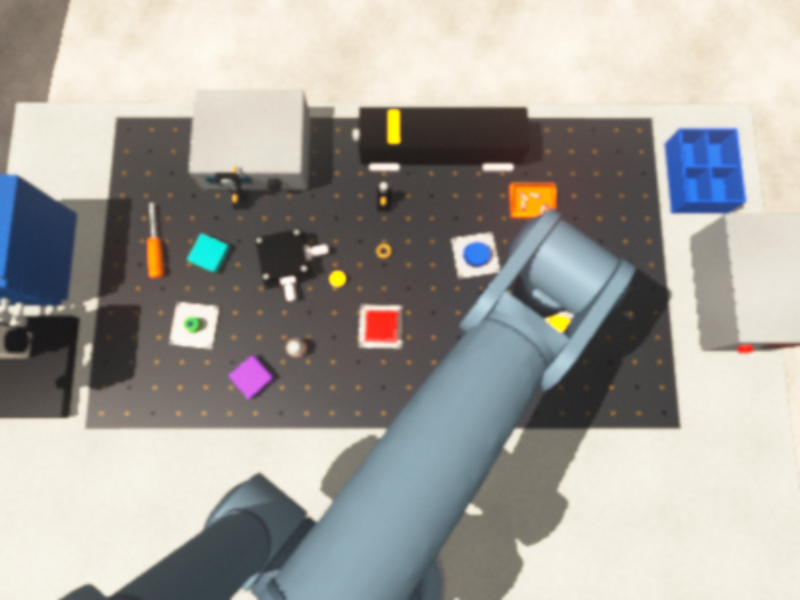

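The side view shows all four parts upright on their pads: holder (223,490), disc (523,258), rotator (416,266) and riser (415,343). The objective is at its original place (368,408). In the top view the disc is half hidden by the arm, and the other parts are centred.

```bash
python3 -c "
from bench import ctrl
print(ctrl.finish_job())"
```

```text
the job is handed in; nothing more can be done
None
```

I took the stack apart from the top down: chip holder to green, sample disc to yellow, rotator to blue, riser to red. Each part was lowered until the wrist force showed contact, then released. I handed the job in at about 36 s of the 128 s allowed; no verdict was reported.

**Placing:** the last side view shows all four parts upright on their pads. The objective is at the same pixel as at the start, and the gripper is open and clear of everything. The riser's sides line up with its pad within about 1°.

**Centring:** at release the grasp positions put each part within about 2 mm of its pad centre. The last top-view fits agree less closely:

| Part | Offset from pad centre in the top view |
|---|---|
| Rotator | about 6 mm |
| Riser | about 5 mm |
| Chip holder | 6–7 mm |
| Sample disc | about 5 mm, unreliable because the arm half hid it |

I put these larger offsets down to the side bands and chip being caught in the colour mask, plus the calibration error. All are within the 12 mm limit.

**Grasping:** closing the fingers gave about 5–6 N upward on the wrist each time, with no visible effect on the parts.

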